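# Feed a sample cartridge through the analyser's sprung infeed flap

### The arm

A 7-joint arm with a two-finger parallel gripper is mounted at the origin on the work surface. World frame = base frame: x ahead of the robot, y to its left, z up, the work surface at z = 0. Lengths are in m, angles in rad, forces in N, time in s.
With the tool pointing down it reaches from about 0.425 to 0.95 m from the base axis. Payload 4.7 kg.
Tool frame: the origin (TCP) lies where the fingers leave the gripper's body, on its centre line; the fingertips stand 73 mm ahead of it and the grasp point (between the pads) lies 54 mm ahead of it; z points along the fingers, y is the line along which they close (so a half turn about z gives the same grasp; the last joint's range is limited). The gripper opens to 85 mm and grips with 20 to 120 N. Pads are 22 mm wide; open, the fingers measure 114 mm over their backs; the gripper's body (76 mm by 85 mm) begins 54 mm behind the grasp point. The pads swing forward as they close: fully open they stand 13 mm farther back than shut.
Start: joints at [-1.174, 0.469, -0.049, 1.532, 0.024, 1.141, -0.082], TCP at [0.279, 0.615, 0.304] pointing down, gripper open.
Joint ranges: [-2.59, 2.59], [-0.33, 1.99], [-1.39, 1.29], [0.1, 2.45], [-1.04, 4.18], [0.21, 1.99], [-2.66, 2.66]. Speed limits (rad/s): [2.57, 2.57, 3.14, 3.14, 3.14, 3.14, 3.14].

### API

Orientations are given as a unit quaternion [w, x, y, z].
In Python, from rig import r gives the robot as it stands.
- The arm moves only by the shell command python3 -m crank 'ROWS' [OPENING] [FORCE]. ROWS is JSON, one flat list of numbers, 4 for each row, row after row: the shift along the world's x, y, z in m, then the turn about the world's z in degrees. A call has exactly 8 rows; each row shifts and turns the commanded pose from where the row before left it; what a row does not reach is not made up. A row lasts 1/10 s, in which the tool goes at most 50 mm and 8.59 degrees, less where a joint would pass 70% of its speed; a pose out of reach is approached as far as the arm can. A call is refused whole if a number of a shift passes 0.05 or a number of a turn 8.59, either way. A call with a gripper value outside its range is refused whole. OPENING is the opening in per cent of the stroke, from 0 (shut) to 100 (fully open), set as the call begins (- or left out, the last holds). The fingers move at their own pace and stop on an object; FORCE is the grip in N (left out, the last holds). Time passes only in rows, so rows that do not move let the fingers close, or fill a call up. It gives the time, the measured TCP pose, the force, the opening and the grip force at its end, in the units of the state.
- r.observe(): the state, without advancing time (a new reading comes with each control period).
- r.camera(name): name is "scene" or "top"; returns the picture (420x560x3 uint8, red, green, blue); there is no depth.
- r.camera_info(name): a dict with "fovy" (degrees; the focal length in pixels is half the picture's height over the tangent of half this angle, whatever the lens; pixels are square), "cx", "cy" (the principal point, pixels), "dist" ([k1, k2, p1, p2, k3] as OpenCV has them; the pictures are not rectified), "rvec" (rotation vector, rad) and "tvec" (3), from world to camera coordinates, as OpenCV has them. Camera axes: x right, y down, z forward; pixel columns grow to the right and rows downward; lengths in m; the calibration is good to about 2 mm. A picture is of the moment at which its call begins. camera_info takes no time and is no camera call.
- r.finish_job(): hands the job in; it is judged then, once.
The state is a dict: "t": time; "q": joint angles; "dq": joint speeds; "joint_efforts": joint torques, N m; "eef_pos": TCP position; "tool_rot": TCP orientation; "force": force on the tool from outside, world axes, zero at the start; "moment": the same for the moment, N m; "width": finger opening in m; "grasp_force": force on a finger pad.
Only numpy, scipy, OpenCV 4.12 (cv2) and the standard library are available. Lean on these libraries where they do the work, as an engineer would, in place of code of your own. Each camera call takes 0.05 s, during which the arm holds its last target. There are 200 camera calls.

### The job

Take the sample cartridge with the orange collar out of the rack and feed it, nose first and square to the sloping infeed port, through the analyser's sprung flap: push it at least half-way in before you let go, so that it slides down inside and the flap swings fully shut behind it. Leave the other cartridges and everything else on the bench where they are.

Things in the scene. Friction and masses are not known exactly. Their poses are not given: they have to be found in the camera images.
- orange_center (a point): centre, half-way along, of the sample cartridge to feed: 135 mm long, about 450 g (varies), white square body 40 x 40 mm with orange collar, black grip block on top. z runs from nose to grip block, x and y square to its flats; the nose end is at z = -67.5 mm, its last 16 mm tapering to 26 x 26 mm. It starts upright, nose down, in any one of the rack's pockets
- orange_grip (a point): centre of that cartridge's grip block, at z = +47.5 mm from its centre, same axes: a black block 24 x 24 mm and 40 mm long with an orange dot on its end, flats parallel to the body's
- rack: grey rack block fixed to the bench, 75 mm (its x) by 270 mm (its y), 50 mm high, origin at the centre of its underside, z up. Three square pockets 47 x 47 mm, 40 mm deep, in a row along its y at -85, 0 and +85 mm, a cartridge standing in each, any colour in any pocket
- mouth: infeed mouth, edged orange, in the analyser's flat sloping white front. Origin in the opening's outer plane, 215 mm above the bench; z out of the machine along the chute axis, 28 degrees from vertical, leaning towards the robot; x up the slope, y level across. The opening spans x -26 to +32 mm and y -27 to +27 mm. Nothing of the analyser stands above the front's plane
- chute_end (a point): foot of the smooth steel chute inside the analyser, 210 mm straight down the chute axis from the mouth's lower edge (seen through the clear sides). The chute is flush with that lower edge, with guide walls 60 mm apart. A cartridge let go when half-way in slides down it by its own weight until it is wholly inside
- flap (a joint): black flap that closes the mouth, hinged along the mouth's upper edge, swinging inwards; angle in rad, 0 shut, 1.5 fully open. A light spring shuts it: less than 1 N at its free edge opens it and keeps it open
- blue_center (a point): sample cartridge standing nose down in a pocket of the rack; same shape and size as the orange one but with a blue collar; this point is its centre, half-way up its 135 mm; leave it alone
- green_center (a point): sample cartridge standing nose down in a pocket of the rack; same shape and size as the orange one but with a green collar; this point is its centre, half-way up its 135 mm; leave it alone
- bottle_center (a point): bystander: capped clear bottle, 66 mm across, 180 mm high, standing; the point is its centre, half-way up; leave it alone
- beaker_center (a point): bystander: clear plastic beaker, 70 mm across, 90 mm high, standing; centre, half-way up; leave it alone
- jar_center (a point): bystander: amber jar with black lid, 60 mm across, 90 mm high, standing; centre, half-way up; leave it alone
- wrench_grip (a point): bystander: wrench lying flat, 160 mm long; the point lies on its handle; leave it alone
- screwdriver_grip (a point): bystander: screwdriver lying flat, 180 mm long; the point lies on its handle; leave it alone
Mind the look-alikes: they are no part of the job. What is shaped like the part that bears orange_center but red or yellow is not meant.

How it is judged:
On the way, in this order (a step that is already met when the one before it is completed fails the run):
1. the orange cartridge is held by the fingers, lifted clear of the rack (height (world z) of orange_center above 0.14 m and contact force between the fingers and cart_orange above 0.5 N), for 0.1 s.
2. still held, the orange cartridge is half-way (within 15 mm) or deeper through the open flap, nose first, within 30 mm of the middle and 15 degrees of the chute axis (z of orange_center in the frame of mouth below 0.015 m and x of orange_center in the frame of mouth between -0.03 and 0.03 m and y of orange_center in the frame of mouth between -0.03 and 0.03 m and angle between the z axis of orange_center and the z axis of mouth, either way round below 0.26 rad and angle between orange_center's own z axis and vertical below 1.2 rad and value of joint flap above 0.6 rad and contact force between the fingers and cart_orange above 0.5 N), for 0.1 s.
At the end, for the whole second after the job is handed in: The orange cartridge lies at rest wholly inside the analyser (its centre more than 100 mm behind the mouth plane along the chute axis, within 60 mm of the chute's middle sideways, below 160 mm), released, and the flap is shut to within 0.06 rad (z of orange_center in the frame of mouth below -0.1 m and y of orange_center in the frame of mouth between -0.06 and 0.06 m and height (world z) of orange_center below 0.16 m and value of joint flap below 0.06 rad and linear speed of cart_orange below 0.02 m/s and not (contact force between the fingers and cart_orange above 0.5 N)); the robot touches nothing.
It fails at once if another cartridge moved more than 30 mm (distance of any of blue_center, green_center from where it was at the start of the episode above 0.03 m).
It fails at once if a bystander (bottle, beaker, jar, wrench or screwdriver) moved more than 30 mm (distance of any of bottle_center, beaker_center, jar_center, wrench_grip, screwdriver_grip from where it was at the start of the episode above 0.03 m).
It also fails if it takes over 35 s, if anything falls off the work surface, if the arm or the gripper's body presses on something with over 40 N, if the wrist force passes 120 N, or if a joint passes its speed limit or range.

## Working session

There is one attempt and no reset: what is moved stays moved. The work goes in short steps, Python scripts to look and compute and a shell command to move; the robot and the scene stay as the last step left them, time stands still between calls to the robot, and variables do not carry over. Pictures are saved under pics/ and viewed, at most 10 in all, crops included, and the job is handed in when it is done.

```bash
mkdir -p pics; ls; python3 - <<'E'
from rig import r
import cv2
for n in("scene","top"):
    im=r.camera(n); cv2.imwrite(f"pics/{n}0.png",im[:,:,::-1]); i=r.camera_info(n)
    print(n,{k:(v if isinstance(v,float) else list(v) if hasattr(v,'__len__') else v) for k,v in i.items()})
o=r.observe();print(o)
E
```

```text
pics
scene {'fovy': 52.74419460626983, 'cx': 286.7719728996792, 'cy': 207.95986954433562, 'dist': [np.float64(-0.09694211265205131), np.float64(0.0), np.float64(0.0), np.float64(0.0), np.float64(0.0)], 'rvec': [np.float64(1.489485120116893), np.float64(2.2639547711666883), np.float64(-0.7071360743089906)], 'tvec': [np.float64(0.21668849534591023), np.float64(-0.34814368467886914), np.float64(1.3989997511492052)]}
top {'fovy': 47.40109732232149, 'cx': 285.3011605591219, 'cy': 202.55995386276322, 'dist': [np.float64(-0.08111277724168918), np.float64(0.0), np.float64(0.0), np.float64(0.0), np.float64(0.0)], 'rvec': [np.float64(2.1716072266360626), np.float64(-2.1561249884381652), np.float64(0.1020321283206369)], 'tvec': [np.float64(0.0185105099030843), np.float64(0.5890999267764585), np.float64(1.3992586018151507)]}
{'t': 0.1, 'q': array([-1.17386955,  0.46936441, -0.04854358,  1.53356772,  0.02409321,
        1.1410043 , -0.08229436]), 'dq': array([ 7.25770815e-04, -1.45676221e-03,  1.51628471e-03, -2.10383592e-03,
        6.44917397e-04, -4.30353247e-04,  7.37730718e-05]), 'joint_efforts': array([ 1.10536905e-03, -5.11514890e+01, -4.64107830e-02, -2.38392001e+01,
        1.08591808e-02,  4.30494154e-03,  3.41867697e-06]), 'eef_pos': array([0.27867063, 0.61435756, 0.3029665 ]), 'tool_rot': array([-1.47380306e-04,  2.11315232e-01,  9.77417566e-01, -8.66928427e-04]), 'force': array([-0.26020658, -0.45206626,  0.03737454]), 'moment': array([0.05685322, 0.01135365, 0.00080098]), 'grasp_force': 0.0, 'width': 0.0849484998860268}
```

View pics/scene0.png

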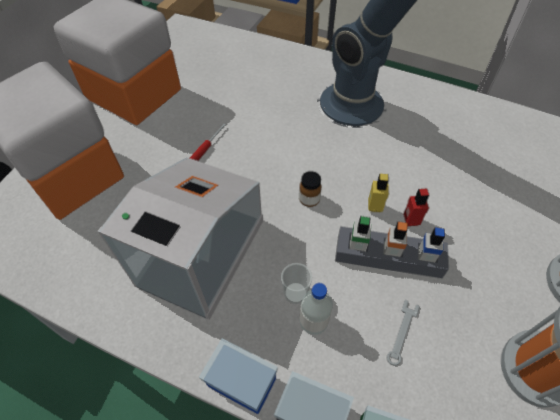

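View pics/top0.png

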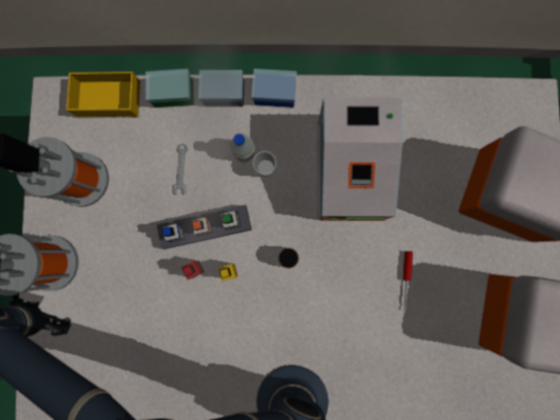

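```bash
cat > h.py <<'E'
from rig import r
import cv2, numpy as np
def cam(n):
    i=r.camera_info(n); f=210/np.tan(np.radians(i["fovy"])/2)
    return np.array([[f,0,i["cx"]],[0,f,i["cy"]],[0,0,1]]),np.array(i["dist"]),cv2.Rodrigues(np.array(i["rvec"]))[0],np.array(i["tvec"])
def ray(n,p):
    K,d,R,t=cam(n); u=cv2.undistortPoints(np.array([[p]],float),K,d)[0,0]
    return -R.T@t, R.T@np.array([u[0],u[1],1])
def onz(n,p,z):
    o,d=ray(n,p); return o+d*(z-o[2])/d[2]
def tri(p,q):
    a,u=ray("scene",p); b,v=ray("top",q); u/=np.linalg.norm(u); v/=np.linalg.norm(v)
    s=np.linalg.lstsq(np.c_[u,-v],b-a,rcond=None)[0]; P,Q=a+s[0]*u,b+s[1]*v
    return (P+Q)/2,np.linalg.norm(P-Q)
def proj(n,P):
    K,d,R,t=cam(n); return cv2.projectPoints(np.atleast_2d(np.array(P,float)),cv2.Rodrigues(R)[0],t,K,d)[0][:,0]
def blobs(im,h0,h1,s=110,v=90,amin=4):
    h=cv2.cvtColor(im,cv2.COLOR_RGB2HSV); m=cv2.inRange(h,(h0,s,v),(h1,255,255))
    return m,[(c[0],c[1],a[4],a[:4]) for a,c in zip(*[x[1:] for x in cv2.connectedComponentsWithStats(m)[2:]]) if a[4]>=amin]
E
python3 - <<'E'
from h import *
np.set_printoptions(precision=3,suppress=True)
for n in("scene","top"):
    im=cv2.imread(f"pics/{n}0.png")[:,:,::-1].copy()
    for nm,a,b in(("or",3,18),("bl",105,125),("gr",50,80)):
        for x,y,s,bb in blobs(im,a,b)[1]:
            if s<1500: print(n,nm,round(x,1),round(y,1),s,bb)
    win=(slice(170,205),slice(165,225)) if n=="scene" else (slice(155,195),slice(340,382))
    m=blobs(im,3,18)[0]; k=np.zeros_like(m);k[win]=m[win]
    c=max(cv2.findContours(k,0,2)[0],key=cv2.contourArea)
    print(n,"mouth",cv2.minAreaRect(c), cv2.approxPolyDP(cv2.convexHull(c),3,True)[:,0].tolist())
    w=(slice(205,265),slice(330,450)) if n=="scene" else(slice(200,255),slice(145,260))
    cv2.imwrite(f"pics/r_{n}.png",cv2.resize(im[w][:,:,::-1],None,fx=6,fy=6,interpolation=cv2.INTER_CUBIC))
E
```

```text
scene or 195.5 186.8 145 [176 176  41  21]
scene or 300.7 187.1 7 [300 186   3   3]
scene or 402.3 225.8 78 [398 222  10   9]
scene or 395.4 244.4 89 [388 233  18  16]
scene or 534.6 345.4 674 [516 324  38  42]
scene or 544.5 376.3 794 [522 351  38  42]
scene or 545.0 356.0 5 [543 355   5   3]
scene or 530.5 364.2 4 [529 363   4   3]
scene or 524.2 367.8 4 [523 367   3   2]
scene bl 439.2 231.7 70 [435 228  10   8]
scene bl 428.6 247.0 40 [424 236  18  16]
scene bl 318.9 290.6 188 [312 283  15  16]
scene bl 208.2 385.0 4 [207 384   3   3]
scene gr 125.0 215.9 20 [123 214   5   5]
scene gr 364.5 220.2 49 [361 217   8   7]
scene mouth ((195.98538208007812, 185.5401611328125), (37.24999237060547, 16.23279571533203), 19.98310661315918) [[176, 186], [192, 176], [216, 185], [202, 196]]
top or 86.0 174.6 410 [ 74 162  25  25]
top or 361.2 174.4 238 [348 162  27  27]
top or 79.1 188.8 48 [ 68 185  24   9]
top or 383.6 218.8 5 [382 218   4   2]
top or 196.4 224.5 61 [192 221   9   8]
top or 52.9 263.8 501 [ 39 254  29  21]
top bl 238.8 138.7 88 [234 134  11  10]
top bl 166.2 231.1 44 [163 228   7   7]
top gr 226.3 217.9 9 [225 217   4   3]
top mouth ((361.0, 175.0), (26.0, 26.0), 90.0) [[374, 162], [373, 187], [348, 187], [350, 162]]
```

View pics/r_top.png

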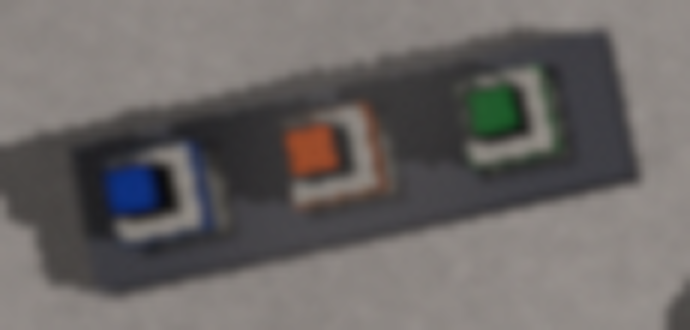

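```bash
python3 - <<'E'
from h import *
np.set_printoptions(precision=4,suppress=True)
for n,p,q in(("or",(402.3,225.8),(196.4,224.5)),("bl",(439.2,231.7),(166.2,231.1)),("gr",(364.5,220.2),(226.3,217.9))):
    print(n,tri(p,q),onz("top",q,.145),onz("scene",p,.145))
print("mouth c",tri((196,186),(361,174.5)),onz("top",(361,174.5),.2165),onz("scene",(196,186),.2165))
a=[onz("top",p,z) for p,z in(((374.3,161.7),.232),((349.5,161.7),.232),((373.5,187.5),.200),((347.5,187.5),.200))]
print("corners",np.array(a))
# rack corners in top crop (top face z=.05 / bottom)
for p in((605,30),(637,180),(72,150),(115,293)): print("rack",onz("top",(145+p[0]/6,200+p[1]/6),.05))
for p in((228,272),(192,270)): print("look",onz("top",p,.135))
E
```

```text
or (array([0.5146, 0.2654, 0.1475]), np.float64(0.0008059725591242541)) [0.5148 0.2655 0.145 ] [0.5126 0.2659 0.145 ]
bl (array([0.4959, 0.3479, 0.1469]), np.float64(0.0008709397237782285)) [0.4959 0.3488 0.145 ] [0.4946 0.3478 0.145 ]
gr (array([0.5336, 0.1827, 0.1469]), np.float64(0.0007566235338105745)) [0.5336 0.1833 0.145 ] [0.5324 0.1822 0.145 ]
mouth c (array([ 0.6446, -0.1765,  0.2189]), np.float64(0.0006741462823843613)) [ 0.6448 -0.1766  0.2165] [ 0.6432 -0.1782  0.2165]
corners [[ 0.6761 -0.2092  0.232 ]
 [ 0.6756 -0.1447  0.232 ]
 [ 0.613  -0.2119  0.2   ]
 [ 0.6125 -0.143   0.2   ]]
rack [0.5789 0.1389 0.05  ]
rack [0.5053 0.1221 0.05  ]
rack [0.5176 0.4017 0.05  ]
rack [0.4476 0.378  0.05  ]
look [0.3858 0.1772 0.135 ]
look [0.3901 0.2766 0.135 ]
```

```bash
python3 -m crank '[0.022,-0.033,0,4.7,0.022,-0.033,0,4.7,0.022,-0.033,0,4.7,0.022,-0.033,0,4.7,0.022,-0.033,0,4.7,0.022,-0.033,0,4.7,0.022,-0.033,0,4.7,0.022,-0.033,0,4.7]' 100 30
```

```text
t: 0.9
eef_pos: [0.4553, 0.3491, 0.3036]
tool_rot: [-0.0, -0.117, 0.993, -0.0]
force: [0.6, 0.3, 0.3]
width: 0.0856
grasp_force: 0.0
```

```bash
python3 -m crank '[0.0145,-0.021,-0.011,0,0.0145,-0.021,-0.011,0,0.0145,-0.021,-0.011,0,0.0145,-0.021,-0.011,0,0,0,-0.019,0,0,0,-0.019,0,0,0,-0.019,0,0,0,-0.019,0]' 100 30; python3 -m crank '[0,0,0,0,0,0,0,0,0,0,0,0,0,0,0,0,0,0,0,0,0,0,0,0,0,0,0,0,0,0,0,0]' 0 40; python3 - <<'E'
from h import *
cv2.imwrite("pics/g1.png",cv2.resize(r.camera("scene")[130:280,300:500,::-1],None,fx=4,fy=4,interpolation=cv2.INTER_CUBIC))
E
```

```text
t: 1.7
eef_pos: [0.5125, 0.2665, 0.1828]
tool_rot: [-0.0, -0.115, 0.993, -0.0]
force: [0.0, 0.1, -0.1]
width: 0.0855
grasp_force: 0.0
t: 2.5
eef_pos: [0.5134, 0.267, 0.1851]
tool_rot: [0.001, -0.115, 0.993, 0.0]
force: [-0.7, -0.4, 5.8]
width: 0.0236
grasp_force: 40.4
```

View pics/g1.png

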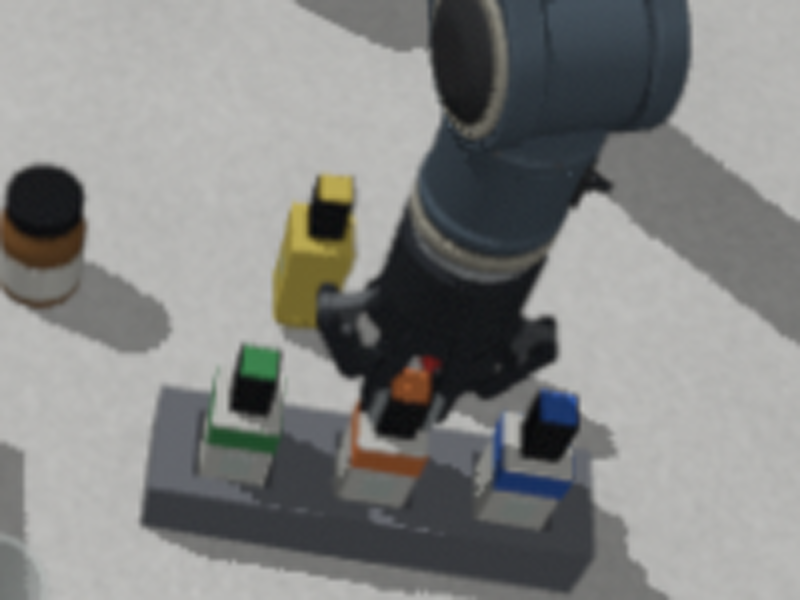

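```bash
python3 -m crank '[0,0,0,0,0,0,0,0,0,0,0.002,0,0,0,0.002,0,0,0,0.002,0,0,0,0.002,0,0,0,0,0,0,0,0,0]' 50 25; python3 -m crank '[0,0,0,0,0,0,0,0,0,0,0,0,0,0,0,0,0,0,0,0,0,0,0,0,0,0,0,0,0,0,0,0]' 0 25
```

```text
t: 3.35
eef_pos: [0.5128, 0.2668, 0.192]
tool_rot: [0.0, -0.115, 0.993, 0.0]
force: [0.6, 0.2, 0.2]
width: 0.0428
grasp_force: 0.0
t: 4.15
eef_pos: [0.5128, 0.2667, 0.1919]
tool_rot: [0.0, -0.115, 0.993, 0.0]
force: [1.1, 0.9, 0.2]
width: 0.0234
grasp_force: 25.4
```

```bash
python3 -m crank '[0,0,0.006,0,0,0,0.006,0,-0.0085,-0.002,0,0,-0.0085,-0.002,0,0,-0.0085,-0.002,0,0,-0.0085,-0.002,0,0,-0.0085,-0.002,0,0,-0.0085,-0.002,0,0]' 0 25;  python3 - <<'E'
from h import *
cv2.imwrite("pics/g2.png",cv2.resize(r.camera("scene")[130:280,300:500,::-1],None,fx=4,fy=4,interpolation=cv2.INTER_CUBIC))
E
```

```text
t: 4.95
eef_pos: [0.4611, 0.2546, 0.2038]
tool_rot: [0.0, -0.115, 0.993, 0.0]
force: [3.9, 0.6, -4.2]
width: 0.0234
grasp_force: 24.7
```

View pics/g2.png

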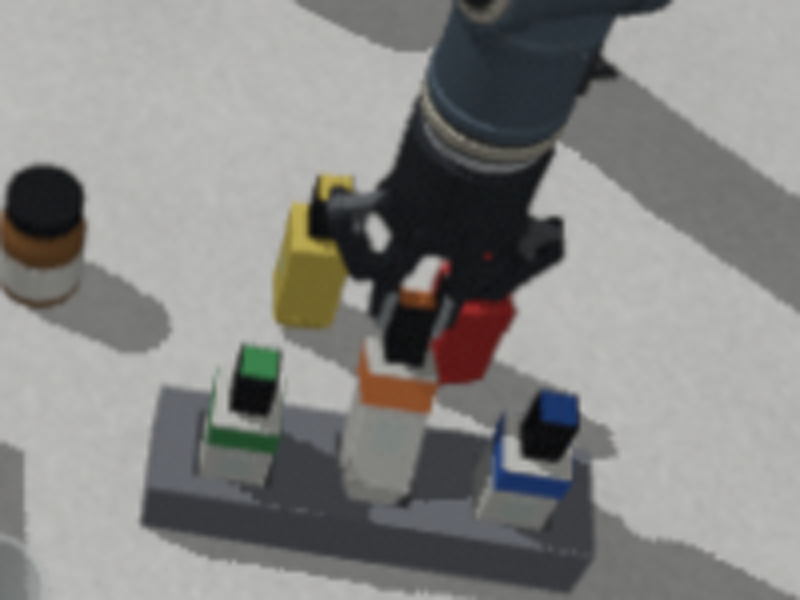

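```bash
python3 -m crank '[0,0,0,0,0,0,0.01,0,0,0,0.03,0,0,0,0.035,0,0,0,0.04,-3,0,0,0.04,-3,0,0,0.04,-3,0,0,0.03,-3]' 0 90; python3 -m crank '[0.013,-0.035,0,-1.4,0.013,-0.04,0,0,0.013,-0.04,0,0,0.013,-0.04,0,0,0.013,-0.04,0,0,0.013,-0.04,0,0,0.013,-0.04,0,0,0.013,-0.04,0,0]'
```

```text
t: 5.8
eef_pos: [0.461, 0.2545, 0.4316]
tool_rot: [-0.0, -0.009, 1.0, 0.0]
force: [0.3, -1.0, -4.7]
width: 0.0223
grasp_force: 90.2
t: 6.6
eef_pos: [0.5649, -0.0615, 0.4286]
tool_rot: [-0.002, 0.002, 1.0, 0.001]
force: [1.0, 0.5, -5.3]
width: 0.0228
grasp_force: 90.1
```

```bash
python3 -m crank '[0,-0.035,0,0,0,-0.035,0,0,0,-0.025,0,0,0,-0.0155,0,0,0,-0.005,0,0,0,0,0,0,0,0,0,0,0,0,0,0]'; python3 - <<'E'
from h import *
np.set_printoptions(precision=4,suppress=True)
for n in("scene","top"):
    im=r.camera(n); cv2.imwrite(f"pics/m_{n}.png",im[:,:,::-1])
    for x,y,s,bb in blobs(im,3,18)[1]:
        if s>9 and s<600: print(n,round(x,1),round(y,1),s,bb)
a=cv2.imread("pics/m_scene.png")[60:220,130:330]; b=cv2.imread("pics/m_top.png")[110:270,290:440]
cv2.imwrite("pics/m.png",np.hstack([cv2.resize(a,(500,400)),cv2.resize(b,(300,320)).copy() if 0 else cv2.resize(b,(300,400))]))
print(r.observe()["eef_pos"])
E
```

```text
t: 7.4
eef_pos: [0.5661, -0.1738, 0.4289]
tool_rot: [-0.0, 0.0, 1.0, 0.001]
force: [1.2, -1.2, -4.1]
width: 0.0223
grasp_force: 90.1
scene 202.6 106.1 18 [199 104   7   5]
scene 200.4 134.7 265 [187 128  28  15]
scene 195.5 187.2 141 [176 176  42  21]
scene 301.5 188.0 13 [300 186   5   5]
top 86.0 174.3 449 [ 74 161  25  27]
top 357.0 165.2 102 [349 162  24  14]
top 362.0 180.7 20 [360 179   5   5]
top 351.5 185.0 24 [349 181   8   7]
top 78.4 190.2 179 [ 66 184  27  13]
top 325.8 218.6 11 [323 218   7   2]
top 53.0 263.4 564 [ 39 253  29  23]
top 511.4 279.2 13 [510 277   5   7]
top 46.7 280.4 69 [ 35 278  24   6]
[ 0.566  -0.1744  0.429 ]
```

View pics/m.png

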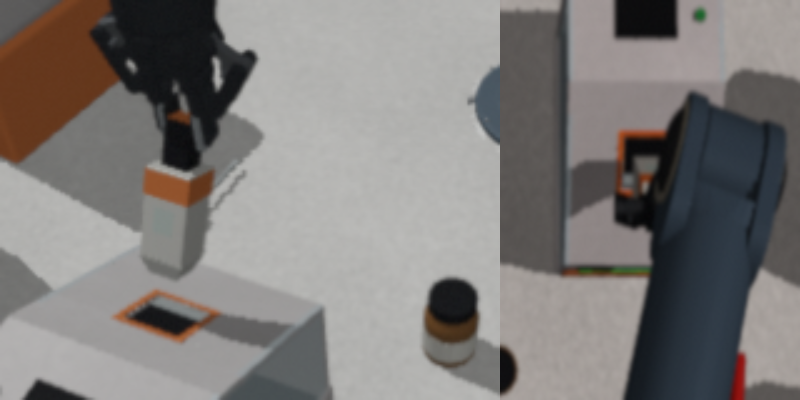

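```bash
python3 - <<'E'
from h import *
np.set_printoptions(precision=1,suppress=True)
im=cv2.imread("pics/m_scene.png")
x0,y0,s=165,95,10
z=cv2.resize(im[y0:y0+60+20-20,x0:x0+80],None,fx=s,fy=s,interpolation=cv2.INTER_CUBIC)
z=cv2.resize(im[95:180,160:240],(752,799))[:600*0+799]
z=cv2.resize(im[98:178,160:240],(600,600),interpolation=cv2.INTER_CUBIC)
cv2.imwrite("pics/mz.png",z)
g=np.array([.566,-.1742,.429-.056])
for th in(20,24,28,32):
    t=np.radians(th); a=np.array([-np.sin(t),0,np.cos(t)]); e=np.array([np.cos(t),0,np.sin(t)]);y=np.array([0,1,0])
    c=g-.055*a
    P=[c+u*e+v*y+w*a for u,v,w in((.02,-.02,.0275),(.02,.02,.0275),(.02,-.02,-.0515),(.02,.02,-.0515),(.013,-.013,-.0675),(.013,.013,-.0675),(0,0,.0675))]
    print(th,((proj("scene",P)-[160,98])*7.5).tolist() and (((proj("scene",P)-[160,98])*7.5).round(0).astype(int).tolist()))
E
```

```text
20 [[228, 189], [358, 231], [223, 446], [348, 489], [257, 492], [337, 519], [337, 44]]
24 [[224, 186], [355, 228], [209, 452], [334, 495], [241, 501], [321, 529], [339, 43]]
28 [[220, 183], [352, 225], [195, 456], [321, 500], [225, 508], [306, 537], [341, 43]]
32 [[217, 180], [349, 222], [181, 459], [307, 502], [209, 514], [290, 543], [342, 42]]
```

View pics/mz.png

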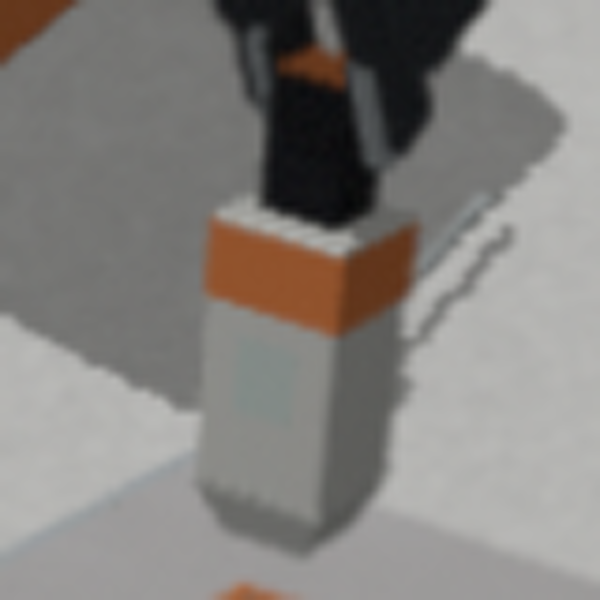

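```bash
python3 - <<'E'
from h import *
np.set_printoptions(precision=4,suppress=True)
ob=np.array([(20,-20,27.5),(20,20,27.5),(20,-20,-51.5),(20,20,-51.5),(13,-13,-67.5),(13,13,-67.5),(-20,20,27.5)])/1e3
px=np.array([(211,212),(345,258),(197,485),(323,525),(225,535),(303,555),(417,222)])/7.5-.5+[160.5,98.5]
K,d,R,t=cam("scene")
ok,rv,tv=cv2.solvePnP(ob,px,K,d); Ro=R.T@cv2.Rodrigues(rv)[0]; c=R.T@(tv[:,0]-t)
print("c",c,"axis",Ro[:,2],"tilt",np.degrees(np.arctan2(-Ro[0,2],Ro[2,2])),"xaxis",Ro[:,0])
print(np.abs(cv2.projectPoints(ob,rv,tv,K,d)[0][:,0]-px).max())
# fixed y, tilt: LSQ of x,z,theta
from scipy.optimize import least_squares
def f(v,y=-.1742):
    a=np.array([-np.sin(v[2]),0,np.cos(v[2])]);e=np.array([a[2],0,-a[0]])
    P=np.array([v[0],y,v[1]])+ob[:,:1]*e+ob[:,1:2]*[0,1,0]+ob[:,2:]*a
    return (proj("scene",P)-px).ravel()
s=least_squares(f,[.59,.31,.4]);print(s.x,np.degrees(s.x[2]),abs(s.fun).max())
E
```

```text
c [ 0.5892 -0.1802  0.3086] axis [-0.456  -0.012   0.8899] tilt 27.128437544175434 xaxis [0.8899 0.0116 0.4561]
0.6533232525971755
[0.5963 0.3182 0.4494] 25.750799146414824 0.8001719941824206
```

```bash
python3 -m crank '[-0.0035,-0.003,-0.002,0,0.0047,0,-0.0088,0,0.0047,0,-0.0088,0,0.0047,0,-0.0088,0,0.0047,0,-0.0088,0,0.0047,0,-0.0088,0,0.0047,0,-0.0088,0,0.0047,0,-0.0088,0]'; python3 - <<'E'
from h import *
cv2.imwrite("pics/n.png",cv2.resize(r.camera("scene")[100:220,140:260,::-1],(600,600),interpolation=cv2.INTER_CUBIC))
print(r.observe()["force"])
E
```

```text
t: 8.3
eef_pos: [0.5952, -0.1789, 0.3645]
tool_rot: [-0.001, 0.002, 1.0, 0.0]
force: [-2.2, -0.3, -3.7]
width: 0.0224
grasp_force: 90.3
[-1.18756952 -0.22018724 -5.81748555]
```

View pics/n.png

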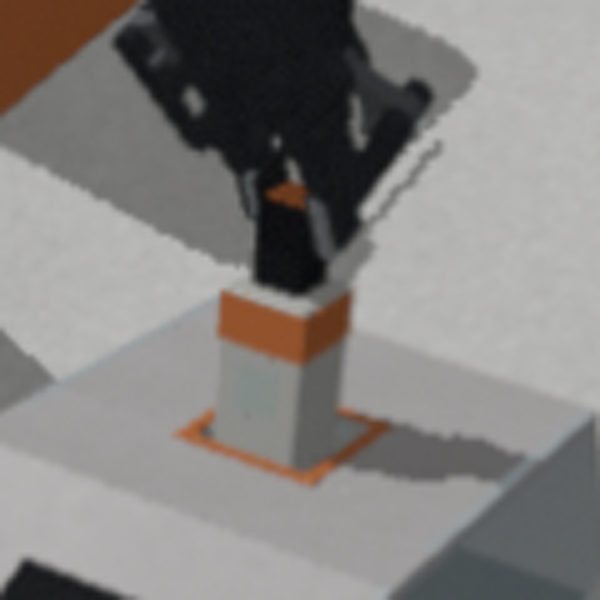

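```bash
python3 -m crank '[-0.003,0,-0.0016,0,0.0047,0,-0.0088,0,0.0047,0,-0.0088,0,0.0047,0,-0.0088,0,0.0047,0,-0.0088,0,0.0047,0,-0.0088,0,0.0047,0,-0.0088,0,0.0,0,0,0]'; python3 - <<'E'
from h import *
cv2.imwrite("pics/o.png",cv2.resize(r.camera("scene")[100:220,140:260,::-1],(600,600),interpolation=cv2.INTER_CUBIC))
print(r.observe()["force"],r.observe()["eef_pos"])
E
```

```text
t: 9.15
eef_pos: [0.6205, -0.1782, 0.3088]
tool_rot: [-0.001, 0.001, 1.0, 0.0]
force: [-2.0, 0.4, -5.2]
width: 0.0223
grasp_force: 89.9
[-1.66159457  0.07665304 -6.57176888] [ 0.62042407 -0.1784271   0.30969889]
```

View pics/o.png

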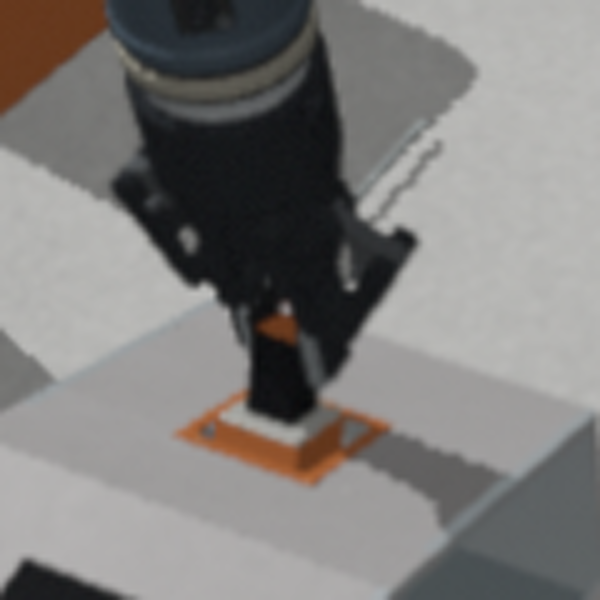

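```bash
python3 -m crank '[0.0025,0,-0.0045,0,0,0,0,0,0,0,0,0,0,0,0,0,0,0,0,0,0,0,0,0,0,0,0,0,0,0,0,0]'; python3 -m crank '[0,0,0,0,0,0,0,0,0,0,0,0,0,0,0,0,0,0,0,0,-0.002,0,0.01,0,-0.005,0,0.02,0,-0.01,0,0.03,0]' 100; python3 -m crank '[-0.01,0,0.04,0,-0.01,0,0.04,0,-0.02,0.02,0.03,0,-0.03,0.03,0,0,-0.03,0.03,0,0,-0.03,0.03,0,0,-0.02,0.02,0,0,0,0,0,0]';  python3 - <<'E'
from h import *
cv2.imwrite("pics/p.png",cv2.resize(r.camera("scene")[110:310,90:340,::-1],(750,600),interpolation=cv2.INTER_CUBIC))
E
```

```text
t: 10.0
eef_pos: [0.6229, -0.1788, 0.3066]
tool_rot: [0.0, 0.002, 1.0, 0.0]
force: [-0.6, -0.1, -5.3]
width: 0.0221
grasp_force: 90.1
t: 10.8
eef_pos: [0.6055, -0.1783, 0.366]
tool_rot: [-0.001, 0.001, 1.0, 0.0]
force: [0.6, 0.3, 0.4]
width: 0.0857
grasp_force: 0.0
t: 11.6
eef_pos: [0.4537, -0.0461, 0.478]
tool_rot: [0.001, -0.001, 1.0, 0.001]
force: [-0.6, -1.5, 0.2]
width: 0.0855
grasp_force: 0.0
```

View pics/p.png

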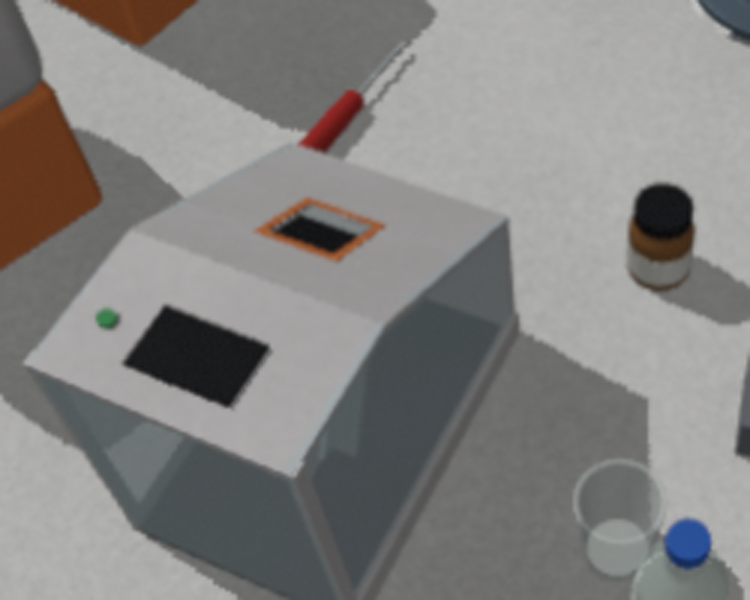

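```bash
python3 -m crank '[0,0,0,0,0,0,0,0,0,0,0,0,0,0,0,0,0,0,0,0,0,0,0,0,0,0,0,0,0,0,0,0]'; python3 - <<'E'
from h import *
a=cv2.imread("pics/scene0.png").astype(int)[172:202,172:222];b=r.camera("scene")[172:202,172:222,::-1].astype(int)
print("mouth px diff mean/max",abs(a-b).mean(),abs(a-b).max())
E
```

```text
t: 12.45
eef_pos: [0.4559, -0.0488, 0.4764]
tool_rot: [-0.0, 0.002, 1.0, 0.0]
force: [-0.8, -0.2, -0.1]
width: 0.0852
grasp_force: 0.0
mouth px diff mean/max 0.618 5
```

The mouth looks the same as it did at the start, so the flap is shut and the cartridge is inside.

```bash
python3 -c "
from rig import r
print(r.finish_job())"
```

```text
the job is handed in; nothing more can be done
None
```

I fed the orange cartridge nose first through the flap to past half-way, let go, and handed the job in at about 12.5 s; the mouth then looked as it did at the start (flap shut), though I did not see the cartridge inside and the hand-in returned no verdict.

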